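Lower a ratcheted tube tray onto its rest

ROBOT

A 6-joint arm with a two-finger parallel gripper is mounted at the origin on the work surface. World frame = base frame: x ahead of the robot, y to its left, z up, the work surface at z = 0. Lengths are in m, angles in rad, forces in N, time in s.
With the tool pointing down it reaches from about 0.35 to 0.85 m from the base axis. Payload 8.1 kg.
Tool frame: the origin (TCP) lies midway between the tips of the shut fingers; the grasp point (between the pads) lies 19 mm behind it; z points along the fingers, y is the line along which they close (so a half turn about z gives the same grasp; the last joint's range is limited). The gripper opens to 85 mm and grips with 20 to 120 N. Pads are 22 mm wide; open, the fingers measure 114 mm over their backs; the gripper's body (76 mm by 85 mm) begins 54 mm behind the grasp point. The pads swing forward as they close: fully open they stand 13 mm farther back than shut.
Start: joints at [1.044, 0.13, 1.488, -0, 1.523, -0.085], TCP at [0.257, 0.542, 0.231] pointing down, gripper open.
Joint ranges: [-2.96, 2.96], [-0.89, 2.26], [0.02, 2.5], [-1.34, 4.48], [0, 2.73], [-2.66, 2.66]. Speed limits (rad/s): [2.39, 2.39, 2.79, 3.14, 3.14, 3.14].

INTERFACE

Orientations are given as a rotation vector (axis times angle).
In Python, from bench import ctrl gives the robot as it stands. The module is installed in compiled form; this text tells all that it offers.
- The arm moves only by the tool move_arm, never from a script. Its arguments are lists of equal length, an entry for each row: "linear": the shift along the world's x, y, z in mm, a list of three; "spin": the turn about the world's z in rad. In form: {"linear": [[tx, ty, tz], ...], "spin": [spin, ...]}. A call has 1 to 10 rows; each row is the pose to reach, as a shift and turn from the pose commanded when the call began; what a row does not reach only later rows make up. A row lasts 1/12 s, in which the tool goes at most 41.7 mm and 7.16 degrees, less where a joint would pass 70% of its speed; a pose out of reach is approached as far as the arm can. A call with a gripper value outside its range is refused whole. "claw" is the finger opening in mm, from 0 to 85.4, set as the call begins (left out, the last holds). The fingers move at their own pace and stop on an object; "newtons" is the grip in N (left out, the last holds). Time passes only in rows, so rows that repeat a pose let the fingers close. It gives the time, the measured TCP pose, the force, the opening and the grip force at its end, in the units of the state.
- ctrl.get_obs(): the state, without advancing time (a new reading comes with each control period).
- ctrl.capture(name): name is "scene" or "side" or "wrist"; returns a dict with "img" (480x640x3 uint8, red, green, blue), "fx", "fy", "cx", "cy" (pixels), "world_from_camera" (4x4, takes a point from camera to world coordinates); the wrist camera has in their place "hand_eye" (4x4, takes a point from camera to tool coordinates, whose origin is the TCP and whose axes are the flange's). Camera axes: x right, y down, z forward; pixel columns grow to the right and rows downward; lengths in m; the calibration is good to about 2 mm. A picture is of the moment at which its call begins: read the wrist's pose just before it. There is no depth.
- ctrl.job_done(): hands the job in; it is judged then, once.
The state is a dict: "time_s": time; "joint_positions": joint angles; "joint_velocities": joint speeds; "tau": joint torques, N m; "position": TCP position; "eef_rot": TCP orientation; "wrist_force": force on the tool from outside, world axes, zero at the start; "torque": the same for the moment, N m; "width": finger opening in m; "finger_force": force on a finger pad.
Only numpy, scipy, OpenCV 4.12 (cv2) and the standard library are available. Lean on these libraries where they do the work, as an engineer would, in place of code of your own. Each camera call takes 0.05 s, during which the arm holds its last target. There are 200 camera calls.

TASK

The tube tray on this bench stand is propped up and held by a ratchet. Swing the pawl up off the toothed wheel and right over, so that it stays open by itself, then use the lever to lower the tray gently until you feel it come to bear on its rest post; finally swing the pawl back down onto the teeth, let go of everything, and leave the other things on the bench where they are.

Things in the scene. Friction and masses are not known exactly. Their poses are not given: they have to be found in the camera images.
- shaft (a point): Middle of the stand's shaft, 120 mm above the bench. Axes of the stand: y along the shaft towards the toothed wheel, z up, -x the side to which the tray reaches. Offsets marked (stand) are along these axes from this point. Tray, toothed wheel (at y = +81 mm) and lever (at y = -81 mm) turn with the shaft as one piece.
- stand: Fixed stand; origin on the bench, 120 mm below the shaft's middle, same axes. Grey base plate from x = -150 to +90 mm and y = -75 to +75 mm, 12 mm thick; two aluminium side plates at y = -66 and +66 mm, 50 mm wide, ending 22 mm above the shaft axis; the one at +y has an arm that carries the pawl.
- wheel (a point): Centre of the steel ratchet wheel on the shaft, at y = +81 mm (stand): radius 45 mm, 14 mm thick, 14 saw teeth 8 mm deep. With the pawl in the teeth the tray can be raised (clicking) but not lowered.
- tray (a joint): Angle of shaft, tray, wheel and lever (rad): 0 = tray level, positive = outer end raised (0.95 to 1.3 at the start). Lowering moves the lever's top towards -x (stand). The shaft is stiff and stays where it is left: lowering takes about 1 to 5 N at the lever's bar, raising about 6 to 10 N; the load's mass varies a little.
- tray_end (a point): Middle of the upper outer edge of the tray's floor, 160 mm from the shaft axis and 8 mm below it when level. The white tray, 135 x 104 mm with three strapped-in tubes, reaches from x = -25 to -160 mm (stand) when level, its underside 14 mm below the shaft axis.
- lever_grip (a point): Point to hold on the lever, a steel arm with a black round bar (14 mm diameter, parallel to the shaft, y = -82 to -157 mm, stand) at its end. On the bar's axis at y = -122 mm (stand), 100 mm from the shaft axis. The lever leans (joint tray - 0.65) rad from the vertical towards +x (stand). The bar can turn between the fingers.
- pawl (a joint): Angle of the pawl (rad): 0 = nose at the bottom of a tooth gap, 0 to 0.15 while it lies on the teeth, growing as it is lifted; it stands on end near 1.95, and beyond that it falls over by its own weight to its stop at 2.55, where it stays open. Let go below 1.9 it falls back onto the wheel. It swings freely and weighs 120 g.
- pawl_hinge (a point): Hinge axis of the pawl, parallel to the shaft, 55 mm towards -x and 62 mm above the shaft axis, at y = +81 mm (stand). The pawl is a steel bar 56 mm long from here to its nose, 12 mm wide; closed, it points towards +x (stand) and 0.384 rad downward, onto the wheel's top.
- pawl_grip (a point): Point to hold on the pawl: on the axis of a black round bar fixed to it (14 mm diameter, parallel to the shaft, y = +85 to +157 mm, stand), at y = +122 mm (stand), 46 mm from the hinge axis in line with the nose. At joint value q it lies 46 cos(q - 0.384) mm towards +x and 46 sin(q - 0.384) mm above the hinge axis.
- rest: Rest: upright steel post with a round black rubber cap 18 mm across, 130 mm from the shaft towards -x (stand), y = 0; origin at the cap's top, which has been set from 6 mm below to 24 mm above the shaft axis. It does not yield. The tray's underside comes to bear on it at a joint value between 0.03 and 0.33.
- rack: Yellow tube rack, 95 x 150 x 45 mm, loose on the bench; origin under its centre. To be left alone.
- tipbox: Grey box with a blue lid, 90 x 125 x 72 mm, loose; origin under its centre. To be left alone.
- pot: White jar with a cap, 72 mm across, 95 mm high, loose; origin under its centre. To be left alone.
- beaker: Clear plastic beaker, 80 mm across, 95 mm high, loose; origin under its centre. To be left alone.

How it is judged:
By the outcome, as a careful person would: the job done as asked, in the order asked, and still so for the second after the job is handed in, with the robot touching nothing.
It also fails if it takes over 72 s, if anything falls off the work surface, if the arm or the gripper's body presses on something with over 40 N, if the wrist force passes 120 N, or if a joint passes its speed limit or range.

## Working session

There is one attempt and no reset: what is moved stays moved. The work goes in short steps, Python scripts to look and compute and a tool call to move; the robot and the scene stay as the last step left them, time stands still between calls to the robot, and variables do not carry over. Pictures are saved under pics/ and viewed, at most 10 in all, crops included, and the job is handed in when it is done.

Besides the shell and the picture viewer there is one more tool, called after "Request:" as a command line: name --pt "numbers of a row" for each row, then --argument value for the rest. move_arm: Moves the arm, as the interface text tells. Its arguments: {"type":"object","properties":{"linear":{"type":"array","items":{"type":"array","items":{"type":"number"}}},"spin":{"type":"array","items":{"type":"number"}},"claw":{"type":"number"},"newtons":{"type":"number"}},"required":["linear","spin"]}

```bash
mkdir -p pics
python3 - <<'E'
from bench import ctrl
import cv2,pickle
o=ctrl.get_obs();print(o['time_s'],o['position'],o['eef_rot'],o['wrist_force'])
d={}
for n in ['scene','side']:
    c=ctrl.capture(n);d[n]=c;cv2.imwrite(f'pics/{n}0.png',c['img'][:,:,::-1]);print(n,c['fx'],c['fy'],c['cx'],c['cy'],c['world_from_camera'].round(3).tolist())
pickle.dump(d,open('cams.pkl','wb'))
E
```

```text
0.0 [0.25624662 0.54192405 0.230245  ] [-6.88226732e-01 -3.06470967e+00  2.78725138e-03] [-0.14990635  0.65875359 -0.12210748]
scene 538.4738453879486 538.4738453879486 312.6662982217755 232.04376944505194 [[0.816, 0.342, -0.465, 1.198], [0.577, -0.473, 0.665, -0.898], [0.007, -0.812, -0.584, 0.956], [0.0, 0.0, 0.0, 1.0]]
side 540.4702938011682 540.4702938011682 312.25257804991577 244.04147009565776 [[-0.965, -0.188, 0.182, 0.271], [-0.262, 0.678, -0.687, 1.04], [0.006, -0.71, -0.704, 1.203], [0.0, 0.0, 0.0, 1.0]]
```

View pics/scene0.png

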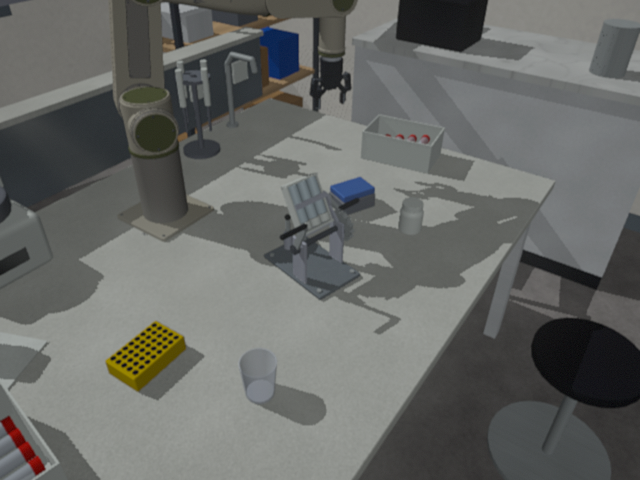

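View pics/side0.png

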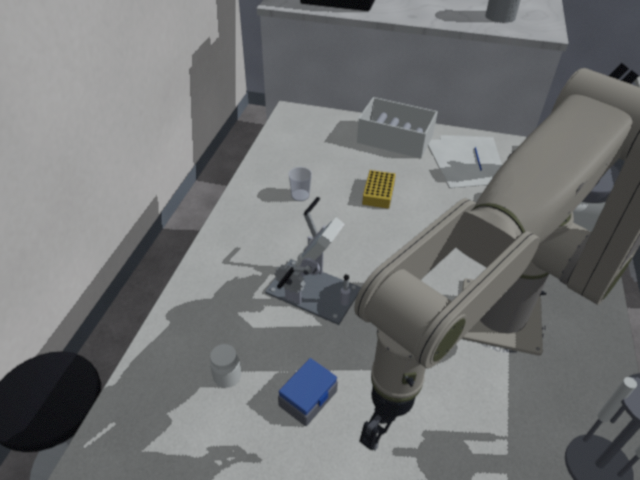

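The scene view shows the stand around (315,235) and the side view shows it around (310,270). The tipbox and pot are at the wheel end, and the beaker and rack at the lever end. I'll enlarge both.

Run:
```python
import cv2,pickle,numpy as np
d=pickle.load(open('cams.pkl','rb'))
a=d['scene']['img'][165:305,255:375,::-1];b=d['side']['img'][190:330,250:370,::-1]
a,b=[cv2.resize(i,None,fx=3.3,fy=3.3*1,interpolation=cv2.INTER_CUBIC) for i in(a,b)]
cv2.imwrite('pics/crop.png',np.hstack([a,b]));print(a.shape)
```

```text
(462, 396, 3)
```

View pics/crop.png

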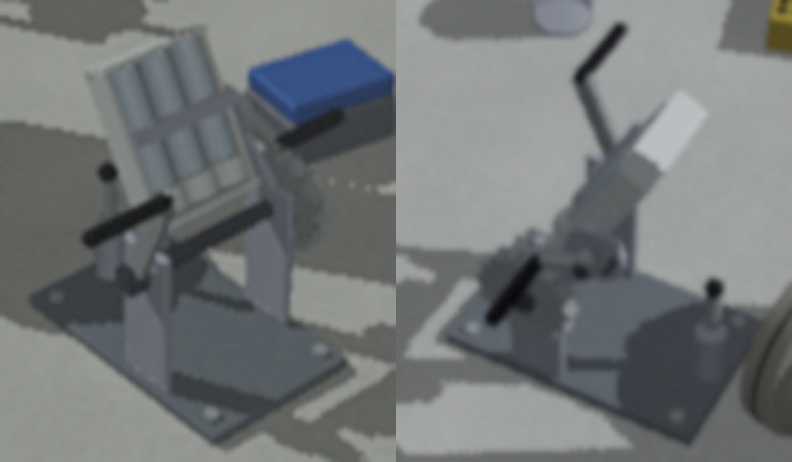

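Crop: the base, the rest cap and both bars are visible in both views. I'll fit the stand pose, tray angle and rest height to these keypoints, plus rough positions for the other objects.

```bash
cat > fit.py <<'E'
import pickle,numpy as np
from scipy.optimize import least_squares
d=pickle.load(open('cams.pkl','rb'))
def proj(n,P):
    c=d[n];T=np.linalg.inv(c['world_from_camera']);p=T[:3,:3]@P+T[:3,3]
    return np.array([c['fx']*p[0]/p[2]+c['cx'],c['fy']*p[1]/p[2]+c['cy']])
def pts(v):
    x,y,a,t,h,q=v
    c,s=np.cos(a),np.sin(a)
    W=lambda p:np.array([x+c*p[0]-s*p[1],y+s*p[0]+c*p[1],.12+p[2]])
    l=t-.65
    P={'c1':(-.15,-.075,-.108),'c2':(.09,-.075,-.108),'c3':(.09,.075,-.108),'c4':(-.15,.075,-.108),
     'cap':(-.13,0,h-.006)}
    for k,yy in(('li',-.082),('lo',-.157),('lg',-.122)):P[k]=(.1*np.sin(l),yy,.1*np.cos(l))
    for k,yy in(('pi',.085),('po',.157),('pg',.122)):P[k]=(-.055+.046*np.cos(q-.384),yy,.062+.046*np.sin(q-.384))
    P['hinge']=(-.055,.081,.062);P['s']=(0,0,0)
    P['te']=(-.16*np.cos(t)-.008*np.sin(t),0,.16*np.sin(t)-.008*np.cos(t))
    return {k:W(p) for k,p in P.items()}
S=lambda u,v:(255+u/3.3,165+v/3.3)
D=lambda u,v:(250+(u-396)/3.3,190+v/3.3)
M=[('scene','c1',S(31,300)),('scene','c2',S(213,436)),('scene','c3',S(351,358)),('scene','cap',S(107,172)),
('scene','li',S(168,205)),('scene','lo',S(90,239)),('scene','pi',S(283,138)),('scene','po',S(340,117)),
('side','c3',D(448,337)),('side','c4',D(690,438)),('side','cap',D(714,288)),('side','li',D(579,77)),('side','lo',D(622,28)),
('side','pi',D(535,263)),('side','po',D(492,317))]
if __name__=='__main__':
    f=lambda v:np.concatenate([proj(n,pts(v)[k])-m for n,k,m in M]+[[ (v[5]-.07)*20]])
    r=least_squares(f,[.55,.05,0,1.1,.01,.05],loss='soft_l1')
    print(r.x.round(4));
    for m,e in zip(M,f(r.x)[:-1].reshape(-1,2)):print(m[0],m[1],e.round(1))
    for k,p in pts(r.x).items():print(k,p.round(4))
    pickle.dump(r.x,open('v.pkl','wb'))
    def ray(n,u,z):
        c=d[n];T=c['world_from_camera'];w=T[:3,:3]@np.array([(u[0]-c['cx'])/c['fx'],(u[1]-c['cy'])/c['fy'],1]);return (T[:3,3]+w*(z-T[2,3])/w[2]).round(3)
    print('tipbox',ray('side',(308,386),.072),'pot',ray('side',(224,355),.095),'beaker',ray('side',(300,175),.09),'rack',ray('side',(380,185),.045))
E
python3 fit.py
```

```text
[ 0.5567  0.0488 -0.2243  1.0653  0.0012  0.0693]
scene c1 [-1.1 -1.9]
scene c2 [0.9 0.1]
scene c3 [-0.3 -1.1]
scene cap [-0.  -0.1]
scene li [-0.2 -0.7]
scene lo [-0.8  1.2]
scene pi [-0.9  0.9]
scene po [ 0.6 -2.2]
side c3 [-1.5 -0.8]
side c4 [0.3 0.5]
side cap [0.1 0.1]
side li [-0.1 -0.5]
side lo [-0.6 -1. ]
side pi [ 0.  -0.5]
side po [-1.   1.7]
c1 [0.3938 0.009  0.012 ]
c2 [ 0.6278 -0.0444  0.012 ]
c3 [0.6611 0.1019 0.012 ]
c4 [0.4271 0.1552 0.012 ]
cap [0.43   0.0777 0.1152]
li [ 0.5778 -0.0402  0.2115]
lo [ 0.5611 -0.1133  0.2115]
lg [ 0.5689 -0.0792  0.2115]
pi [0.5646 0.1341 0.1678]
po [0.5806 0.2043 0.1678]
pg [0.5729 0.1702 0.1678]
hinge [0.5211 0.14   0.182 ]
s [0.5567 0.0488 0.12  ]
te [0.4743 0.0675 0.2561]
tipbox [0.449 0.397 0.072] pot [0.663 0.383 0.095] beaker [ 0.684 -0.352  0.09 ] rack [ 0.422 -0.428  0.045]
```

Request:
move_arm --pt "20 -25 12" --pt "46 -55 24" --pt "72 -85 36" --pt "98 -115 48" --pt "124 -145 60" --pt "150 -175 70" --pt "176 -205 75" --pt "202 -235 80" --pt "228 -265 80" --pt "254 -295 80" --spin '[-0.12,-0.24,-0.36,-0.48,-0.6,-0.72,-0.84,-0.96,-1.08,-1.2]' --claw 50

```text
time_s: 0.93
position: [0.5115, 0.2457, 0.3116]
eef_rot: [2.305, 2.134, 0.001]
wrist_force: [1.4, 1.0, -0.3]
width: 0.05
finger_force: 0.0
```

Request:
move_arm --pt "25 -30 0" --pt "45 -55 0" --pt "62 -75 -10" --pt "63 -76 -40" --pt "63 -76 -50" --pt "63 -76 -50" --pt "63 -76 -50" --spin '[-0.08,-0.154,-0.154,-0.154,-0.154,-0.154,-0.154]'

```text
time_s: 1.52
position: [0.5724, 0.1719, 0.2604]
eef_rot: [-2.455, -1.958, 0.004]
wrist_force: [-0.2, 0.3, 1.0]
width: 0.0502
finger_force: 0.0
```

```bash
cat > st.py <<'E'
from bench import ctrl
import numpy as np,pickle
from scipy.spatial.transform import Rotation as R
from fit import pts
o=ctrl.get_obs();v=pickle.load(open('v.pkl','rb'));P=pts(v)
m=R.from_rotvec(o['eef_rot']).as_matrix();a=np.arctan2(-m[1,1],-m[0,1])
print(o['time_s'],o['position'].round(4),'F',o['wrist_force'].round(2),'w',o['width'].round(4) if hasattr(o['width'],'round') else o['width'],o['finger_force'],'ytool',m[:,1].round(3),'yawerr',(a-v[2]+np.pi/2)%np.pi-np.pi/2,'tilt',m[:,2].round(3))
for k in('pg','lg'):print(k,((P[k]-o['position']-[0,0,.019])*1000).round(1))
E
python3 st.py
python3 - <<'E'
from bench import ctrl
import cv2,pickle
o=ctrl.get_obs()
c=ctrl.capture('wrist');c['obs']=o;pickle.dump(c,open('w1.pkl','wb'));cv2.imwrite('pics/w1.png',c['img'][:,:,::-1])
E
```

```text
1.5167 [0.5724 0.1719 0.2604] F [-0.19  0.31  0.98] w 0.05016877804573777 0.0 ytool [ 0.975 -0.222 -0.003] yawerr 3.675649502010714e-05 tilt [-0.003 -0.    -1.   ]
pg [   0.5   -1.7 -111.7]
lg [  -3.5 -251.1  -67.9]
```

View pics/w1.png

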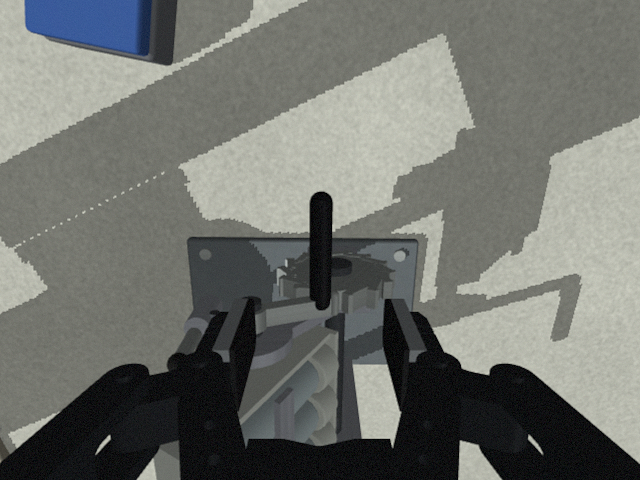

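The wrist view shows the pawl bar running vertically between the fingers, from (321,200) to (321,302). I'll check that against the fit.

Run:
```python
import pickle,numpy as np
from scipy.spatial.transform import Rotation as R
from fit import pts
c=pickle.load(open('w1.pkl','rb'));o=c['obs'];P=pts(pickle.load(open('v.pkl','rb')))
T=np.eye(4);T[:3,:3]=R.from_rotvec(o['eef_rot']).as_matrix();T[:3,3]=o['position'];T=np.linalg.inv(T@c['hand_eye'])
print(c['hand_eye'].round(3).tolist())
for k in('pi','po','pg','c3','c4'):
    p=T[:3,:3]@P[k]+T[:3,3];print(k,c['fx']*p[0]/p[2]+c['cx'],c['fx']*p[1]/p[2]+c['cy'],p[2],c['fx']/p[2]/1000)
```

```text
[[-0.002, -0.952, -0.308, 0.078], [1.0, -0.001, -0.001, -0.001], [0.0, -0.308, 0.952, -0.143], [0.0, 0.0, 0.0, 1.0]]
pi 322.06419700967285 296.5684065225187 0.2600478440618809 1.5442675442886236
po 322.17044963239846 186.48012391314032 0.23783568600372695 1.6884911271923209
pg 322.1164278094608 242.45210425642296 0.24863326283755177 1.6151637997421622
c3 420.31370378147835 237.0153743786689 0.41095287484499654 0.9772007208818317
c4 186.04841031236737 237.15071973974037 0.4117620606086853 0.9752803474738614
```

Request:
move_arm --pt "0 -2 -30" --pt "0 -3 -65" --pt "0 -3 -90" --pt "0 -3 -105" --pt "0 -3 -111" --pt "0 -3 -111" --spin '[0,0,0,0,0,0]'

```text
time_s: 2.07
position: [0.5729, 0.1692, 0.1501]
eef_rot: [-2.455, -1.959, 0.001]
wrist_force: [0.6, 0.5, -0.1]
width: 0.0498
finger_force: 0.0
```

Request:
move_arm --pt "0 0 0" --pt "0 0 0" --pt "0 0 0" --pt "0 0 0" --pt "0 0 0" --pt "0 0 0" --pt "0 0 0" --pt "0 0 0" --spin '[0,0,0,0,0,0,0,0]' --claw 5 --newtons 25

```text
time_s: 2.73
position: [0.5727, 0.1694, 0.1527]
eef_rot: [-2.455, -1.958, -0.0]
wrist_force: [-12.8, 2.4, 11.2]
width: 0.0129
finger_force: 25.2
```

```bash
python3 st.py
python3 - <<'E'
import numpy as np
# arc from q0=.07, world mm
a=-.2243
for q0 in(.05,):
  p=lambda q:np.array([46*np.cos(q-.384)*np.cos(a),46*np.cos(q-.384)*np.sin(a),46*np.sin(q-.384)])
  for q in np.linspace(.15,2.4,16):print(round(q,2),(p(q)-p(q0)).round(1).tolist())
E
```

```text
2.7333 [0.5727 0.1694 0.1527] F [-12.79   2.43  11.22] w 0.012891991543499579 25.21832048892975 ytool [ 0.975 -0.222 -0.001] yawerr -0.00010367642370923136 tilt [-0.001  0.001 -1.   ]
pg [ 0.1  0.8 -3.9]
lg [  -3.8 -248.6   39.8]
0.15 [1.3, -0.3, 4.4]
0.3 [2.3, -0.5, 11.2]
0.45 [2.4, -0.5, 18.1]
0.6 [1.4, -0.3, 24.9]
0.75 [-0.5, 0.1, 31.5]
0.9 [-3.4, 0.8, 37.8]
1.05 [-7.1, 1.6, 43.5]
1.2 [-11.6, 2.7, 48.6]
1.35 [-16.9, 3.8, 52.9]
1.5 [-22.7, 5.2, 56.4]
1.65 [-28.9, 6.6, 59.0]
1.8 [-35.5, 8.1, 60.5]
1.95 [-42.2, 9.6, 61.1]
2.1 [-48.9, 11.1, 60.6]
2.25 [-55.4, 12.6, 59.1]
2.4 [-61.7, 14.1, 56.6]
```

Gripped. Now I'll lift it along the arc.

Request:
move_arm --pt "1 0 4" --pt "2 0 8" --pt "2 0 12" --pt "2 0 16" --pt "2 0 20" --pt "2 0 25" --pt "1 0 28" --pt "0 0 31" --spin '[0,0,0,0,0,0,0,0]'

```text
time_s: 3.4
position: [0.5744, 0.169, 0.1823]
eef_rot: [2.456, 1.958, 0.004]
wrist_force: [3.9, 6.6, -3.6]
width: 0.0127
finger_force: 24.4
```

```bash
python3 st.py
```

```text
3.4 [0.5744 0.169  0.1823] F [ 3.93  6.62 -3.63] w 0.012704662650769315 24.415928721427917 ytool [ 0.975 -0.223  0.002] yawerr -0.0005788802776347524 tilt [ 0.003  0.001 -1.   ]
pg [ -1.6   1.2 -33.6]
lg [  -5.5 -248.1   10.2]
```

Request:
move_arm --pt "-3 1 6" --pt "-7 2 12" --pt "-11 3 17" --pt "-16 4 21" --pt "-22 5 25" --pt "-28 6 27" --pt "-35 8 29" --pt "-42 10 30" --pt "-48 11 29" --pt "-55 12 28" --spin '[0,0,0,0,0,0,0,0,0,0]'

```text
time_s: 4.23
position: [0.5237, 0.1811, 0.2175]
eef_rot: [2.452, 1.952, 0.022]
wrist_force: [1.4, 5.2, 18.5]
width: 0.0131
finger_force: 27.5
```

Request:
move_arm --pt "-4 1 -1" --pt "-6 1 -2" --pt "-6 1 -2" --pt "-6 1 -2" --spin '[0,0,0,0]'

```text
time_s: 4.57
position: [0.515, 0.1831, 0.2135]
eef_rot: [2.454, 1.957, 0.015]
wrist_force: [-6.3, 6.4, 21.0]
width: 0.0128
finger_force: 28.8
```

```bash
python3 st.py;python3 - <<'E'
from bench import ctrl
import cv2,pickle
o=ctrl.get_obs()
c=ctrl.capture('scene')['img'][150:270,250:410,::-1];w=ctrl.capture('side')['img'][190:310,240:400,::-1]
import numpy as np
cv2.imwrite('pics/c2.png',cv2.resize(np.hstack([c,w]),None,fx=2.5,fy=2.5,interpolation=cv2.INTER_CUBIC))
E
```

```text
4.5667 [0.515  0.1831 0.2135] F [-6.31  6.37 21.02] w 0.012752086630598755 28.819174468517303 ytool [ 0.975 -0.223  0.008] yawerr -0.0002175108132593806 tilt [ 0.009  0.004 -1.   ]
pg [ 57.9 -12.9 -64.8]
lg [  53.9 -262.3  -21. ]
```

View pics/c2.png

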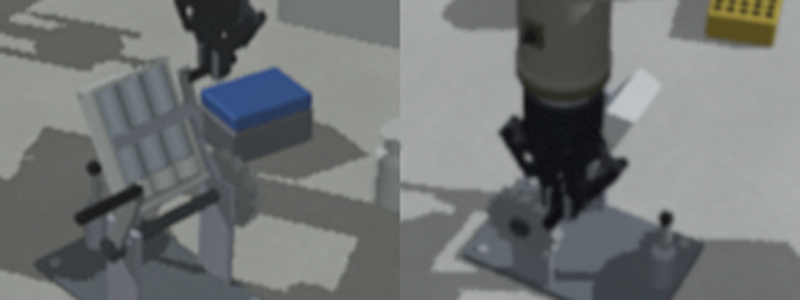

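The pawl bar stands at about q = 2.3, past vertical. I'll relieve the vertical force, go a little further, then open and back off upward.

Request:
move_arm --pt "0 0 4" --pt "-2 0 6" --pt "-4 1 6" --pt "-4 1 6" --spin '[0,0,0,0]'

```text
time_s: 5.0
position: [0.5097, 0.1837, 0.213]
eef_rot: [2.456, 1.959, 0.007]
wrist_force: [10.5, 10.3, -14.6]
width: 0.0126
finger_force: 25.2
```

Request:
move_arm --pt "0 0 0" --pt "0 0 0" --pt "0 0 0" --pt "0 0 0" --pt "0 0 0" --pt "0 0 25" --pt "0 0 60" --pt "0 0 90" --pt "0 0 90" --spin '[0,0,0,0,0,0,0,0,0]' --claw 60

```text
time_s: 5.75
position: [0.5111, 0.1829, 0.3113]
eef_rot: [2.453, 1.955, 0.016]
wrist_force: [1.7, 0.4, 1.6]
width: 0.0601
finger_force: 0.0
```

```bash
python3 st.py
python3 - <<'E'
from bench import ctrl
import cv2,pickle
o=ctrl.get_obs()
c=ctrl.capture('wrist');c['obs']=o;pickle.dump(c,open('w2.pkl','wb'));cv2.imwrite('pics/w2.png',c['img'][:,:,::-1])
E
```

```text
5.75 [0.5111 0.1829 0.3113] F [1.74 0.41 1.57] w 0.06011268460649043 0.0 ytool [ 0.975 -0.223  0.01 ] yawerr -0.000974075852305134 tilt [ 0.011  0.003 -1.   ]
pg [  61.8  -12.7 -162.6]
lg [  57.8 -262.  -118.8]
```

View pics/w2.png

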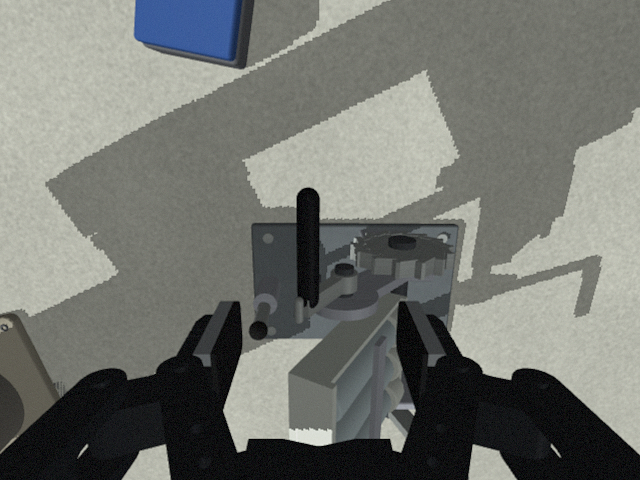

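The pawl stays open, its bar running from (308,190) to (308,303). Next I'll move over to the lever.

Request:
move_arm --pt "10 -20 12" --pt "20 -50 20" --pt "28 -88 20" --pt "36 -126 20" --pt "44 -164 20" --pt "52 -202 20" --pt "58 -240 20" --pt "58 -261 10" --pt "58 -261 -20" --pt "58 -261 -50" --spin '[0,0,0,0,0,0,0,0,0,0]'

```text
time_s: 6.63
position: [0.5671, -0.0809, 0.2532]
eef_rot: [2.458, 1.953, 0.002]
wrist_force: [-0.0, 0.9, -0.0]
width: 0.0606
finger_force: 0.0
```

```bash
python3 st.py
python3 - <<'E'
from bench import ctrl
import cv2,pickle,numpy as np
from scipy.spatial.transform import Rotation as R
from fit import pts
o=ctrl.get_obs()
c=ctrl.capture('wrist');P=pts(pickle.load(open('v.pkl','rb')))
T=np.eye(4);T[:3,:3]=R.from_rotvec(o['eef_rot']).as_matrix();T[:3,3]=o['position'];T=np.linalg.inv(T@c['hand_eye'])
for k in('li','lo','lg'):
    p=T[:3,:3]@P[k]+T[:3,3];print(k,c['fx']*p[0]/p[2]+c['cx'],c['fx']*p[1]/p[2]+c['cy'],c['fx']/p[2]/1000)
cv2.imwrite('pics/w3.png',c['img'][:,:,::-1])
E
```

```text
6.6333 [ 0.5671 -0.0809  0.2532] F [-0.04  0.9  -0.  ] w 0.060572798971113714 0.0 ytool [ 0.974 -0.226  0.003] yawerr -0.003967310019394432 tilt [ 0.003 -0.001 -1.   ]
pg [   5.7  251.1 -104.5]
lg [  1.8   1.8 -60.7]
li 322.9666324078712 188.75039075240915 2.1507905911612393
lo 323.3169320313917 330.6482522129177 1.9140369982727565
lg 323.16357575238914 268.5273517868179 2.0176844121095043
```

View pics/w3.png

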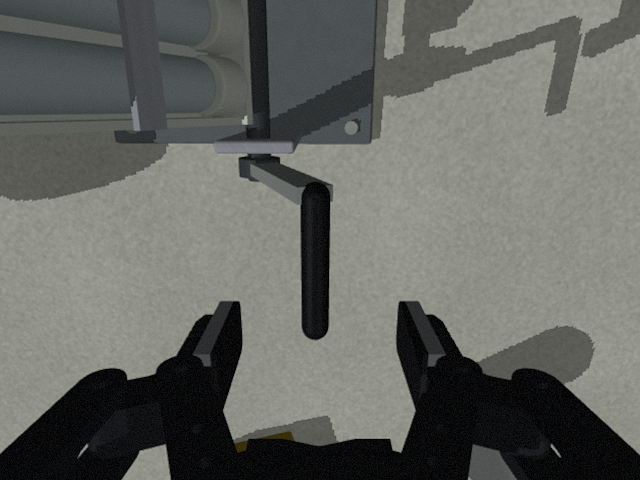

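The lever bar is at u≈315 against a predicted 323, so it's about 4 mm towards -x and the tray angle is about 1.02.

Request:
move_arm --pt "-2 2 -20" --pt "-3 2 -40" --pt "-3 2 -52" --pt "-3 2 -57" --pt "-3 2 -57" --spin '[0,0,0,0,0]'

```text
time_s: 7.1
position: [0.5627, -0.0763, 0.195]
eef_rot: [-2.455, -1.957, 0.003]
wrist_force: [-0.3, 0.5, -0.4]
width: 0.0599
finger_force: 0.0
```

```bash
python3 st.py
```

```text
7.1 [ 0.5627 -0.0763  0.195 ] F [-0.31  0.54 -0.37] w 0.05991863045449472 0.0 ytool [ 0.975 -0.223 -0.003] yawerr -0.0005187768846592888 tilt [-0.003  0.001 -1.   ]
pg [ 10.2 246.5 -46.2]
lg [ 6.2 -2.9 -2.5]
```

Request:
move_arm --pt "2 -2 0" --pt "2 -2 0" --pt "2 -2 0" --pt "2 -2 0" --pt "2 -2 0" --pt "2 -2 0" --pt "2 -2 0" --pt "2 -2 0" --pt "2 -2 0" --pt "2 -2 0" --spin '[0,0,0,0,0,0,0,0,0,0]' --claw 5 --newtons 20

```text
time_s: 7.93
position: [0.5661, -0.0788, 0.1975]
eef_rot: [2.456, 1.957, 0.002]
wrist_force: [-1.4, 0.2, 5.7]
width: 0.0132
finger_force: 20.6
```

```bash
python3 st.py
python3 - <<'E'
import numpy as np
a=-.2243
p=lambda t:np.array([100*np.sin(t-.65)*np.cos(a),100*np.sin(t-.65)*np.sin(a),100*np.cos(t-.65)])
for t in np.arange(1.0,.0,-.05):print(round(t,2),(p(t)-p(1.02)).round(1).tolist())
E
```

```text
7.9333 [ 0.5661 -0.0788  0.1975] F [-1.4   0.24  5.74] w 0.013183900065680234 20.643422305583954 ytool [ 0.975 -0.223  0.002] yawerr -0.0007999905364997062 tilt [ 0.002 -0.    -1.   ]
pg [  6.8 249.  -48.7]
lg [ 2.8 -0.4 -5. ]
1.0 [-1.8, 0.4, 0.7]
0.95 [-6.4, 1.5, 2.3]
0.9 [-11.1, 2.5, 3.7]
0.85 [-15.9, 3.6, 4.8]
0.8 [-20.7, 4.7, 5.6]
0.75 [-25.5, 5.8, 6.3]
0.7 [-30.4, 6.9, 6.6]
0.65 [-35.3, 8.0, 6.8]
0.6 [-40.1, 9.2, 6.6]
0.55 [-45.0, 10.3, 6.3]
0.5 [-49.8, 11.4, 5.6]
0.45 [-54.6, 12.5, 4.8]
0.4 [-59.4, 13.5, 3.7]
0.35 [-64.1, 14.6, 2.3]
0.3 [-68.7, 15.7, 0.7]
0.25 [-73.2, 16.7, -1.1]
0.2 [-77.7, 17.7, -3.2]
0.15 [-82.0, 18.7, -5.5]
0.1 [-86.2, 19.7, -8.0]
0.05 [-90.3, 20.6, -10.7]
```

Request:
move_arm --pt "-2 0 2" --pt "-6 1 4" --pt "-11 2 5" --pt "-16 4 6" --pt "-21 5 7" --pt "-26 6 8" --pt "-30 7 8" --pt "-35 8 8" --pt "-38 9 8" --pt "-40 9 8" --spin '[0,0,0,0,0,0,0,0,0,0]'

```text
time_s: 8.77
position: [0.5266, -0.0695, 0.2061]
eef_rot: [2.454, 1.956, 0.005]
wrist_force: [4.1, 3.6, 7.5]
width: 0.0131
finger_force: 20.7
```

Request:
move_arm --pt "-3 1 0" --pt "-6 1 -1" --pt "-9 2 -1" --pt "-12 3 -2" --pt "-14 3 -2" --pt "-16 4 -2" --pt "-18 4 -3" --pt "-19 4 -3" --pt "-19 4 -3" --pt "-19 4 -3" --spin '[0,0,0,0,0,0,0,0,0,0]'

```text
time_s: 9.6
position: [0.5069, -0.0649, 0.2024]
eef_rot: [2.456, 1.958, 0.003]
wrist_force: [0.4, 3.5, 8.5]
width: 0.0132
finger_force: 21.3
```

```bash
cat >> st.py <<'E'
s=P['s'];e=np.array([np.cos(v[2]),np.sin(v[2])])
r=o['position']-s;X=(r[:2]@e);Z=r[2]+.019
print('t~',.65+np.arctan2(X,Z),'r',np.hypot(X,Z),'F along -x',-o['wrist_force'][:2]@e)
E
python3 st.py
```

```text
9.6 [ 0.5069 -0.0649  0.2024] F [0.35 3.53 8.48] w 0.013229775399812122 21.257176995277405 ytool [ 0.975 -0.223  0.002] yawerr -0.00037125415498096004 tilt [ 0.002  0.001 -1.   ]
pg [ 66.  235.2 -53.7]
lg [ 62.  -14.2  -9.9]
t~ 0.42422815973999656 r 0.10405924968015512 F along -x 0.4386229191322639
```

Request:
move_arm --pt "-2 0 1" --pt "-4 1 1" --pt "-6 1 1" --pt "-8 2 1" --pt "-9 2 1" --pt "-9 2 1" --spin '[0,0,0,0,0,0]'

```text
time_s: 10.1
position: [0.4965, -0.0626, 0.2005]
eef_rot: [-2.454, -1.957, 0.001]
wrist_force: [5.1, 4.6, -6.9]
width: 0.0132
finger_force: 19.8
```

```bash
cat >> st.py <<'E'
l=np.arctan2(X,Z-.004);F=o['wrist_force'];print('Ftan',(F[:2]@e)*np.cos(l)-F[2]*np.sin(l),'Frad',(F[:2]@e)*np.sin(l)+F[2]*np.cos(l),'t',.65+l)
E
python3 st.py|tail -1
```

```text
Ftan 1.3786782052066813 Frad -7.805544307830456 t 0.3080140018447418
```

Request:
move_arm --pt "-2 0 -1" --pt "-4 1 -1" --pt "-5 1 -2" --pt "-5 1 -2" --spin '[0,0,0,0]'

```text
time_s: 10.43
position: [0.4916, -0.0614, 0.1989]
eef_rot: [-2.454, -1.957, 0.0]
wrist_force: [3.3, 4.8, -4.0]
width: 0.0133
finger_force: 20.3
```

```bash
python3 st.py|tail -1
```

```text
Ftan 0.41258928115864113 Frad -4.491372199834181 t 0.2566248146119564
```

Request:
move_arm --pt "-2 0 -1" --pt "-3 1 -1" --pt "-4 1 -2" --pt "-4 1 -2" --spin '[0,0,0,0]'

```text
time_s: 10.77
position: [0.4879, -0.0605, 0.1974]
eef_rot: [-2.454, -1.957, -0.0]
wrist_force: [2.7, 5.4, -3.0]
width: 0.0131
finger_force: 20.4
```

```bash
python3 st.py|tail -1
```

```text
Ftan 0.04830930522818644 Frad -3.3141940921930155 t 0.2160204839972984
```

Request:
move_arm --pt "-1 0 0" --pt "-2 0 -1" --pt "-3 1 -1" --pt "-3 1 -1" --spin '[0,0,0,0]'

```text
time_s: 11.1
position: [0.485, -0.0598, 0.1963]
eef_rot: [-2.455, -1.958, -0.0]
wrist_force: [3.9, 3.8, -3.8]
width: 0.013
finger_force: 20.2
```

```bash
python3 st.py|tail -1
```

```text
Ftan 0.9571072220880763 Frad -4.715926365319996 t 0.18522517143425382
```

Request:
move_arm --pt "-1 0 0" --pt "-2 0 -1" --pt "-2 0 -1" --spin '[0,0,0]'

```text
time_s: 11.35
position: [0.483, -0.0594, 0.1954]
eef_rot: [-2.454, -1.957, -0.001]
wrist_force: [5.1, 5.4, -3.4]
width: 0.013
finger_force: 20.2
```

```bash
python3 st.py|tail -1
```

```text
Ftan 1.7502908369811907 Frad -4.800485741898264 t 0.16352733441373585
```

Request:
move_arm --pt "-1 0 -1" --pt "-2 1 -1" --pt "-2 1 -1" --spin '[0,0,0]'

```text
time_s: 11.6
position: [0.4812, -0.0589, 0.1946]
eef_rot: [-2.456, -1.958, -0.0]
wrist_force: [4.9, 3.9, -2.2]
width: 0.0134
finger_force: 20.1
```

```bash
python3 st.py|tail -1
```

```text
Ftan 2.362122870827572 Frad -3.813491720090526 t 0.1433707891562258
```

Request:
move_arm --pt "-1 0 -1" --pt "-2 0 -1" --pt "-2 0 -1" --spin '[0,0,0]'

```text
time_s: 11.85
position: [0.4809, -0.0589, 0.1945]
eef_rot: [2.455, 1.958, 0.006]
wrist_force: [11.3, 4.7, -2.5]
width: 0.0129
finger_force: 20.2
```

```bash
python3 st.py|tail -1
```

```text
Ftan 7.528726508255874 Frad -7.0289434329165825 t 0.14074587888830292
```

Request:
move_arm --pt "-1 0 -1" --pt "-2 0 -1" --pt "-2 0 -1" --spin '[0,0,0]'

```text
time_s: 12.1
position: [0.4807, -0.0589, 0.1945]
eef_rot: [2.453, 1.956, 0.011]
wrist_force: [19.6, 5.1, -3.5]
width: 0.0131
finger_force: 20.5
```

```bash
python3 st.py|tail -1;python3 - <<'E'
from bench import ctrl
import cv2,numpy as np
c=ctrl.capture('scene')['img'][170:290,250:380,::-1];w=ctrl.capture('side')['img'][190:310,250:380,::-1]
cv2.imwrite('pics/c4.png',cv2.resize(np.hstack([c,w]),None,fx=3,fy=3,interpolation=cv2.INTER_CUBIC))
E
```

```text
Ftan 13.941117504938056 Frad -11.834503737416545 t 0.13936674590379927
```

View pics/c4.png

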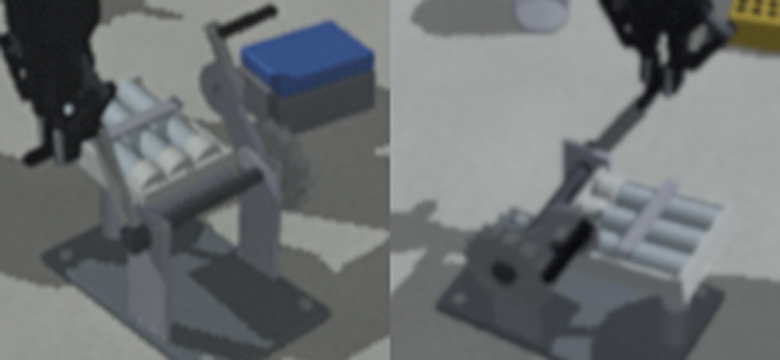

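The tray bears on the post: the motion stopped and the tangential force rose from 2 to 14 N. I'll relax the push, release, and back off upward.

Request:
move_arm --pt "1 0 0" --pt "3 0 1" --pt "3 0 1" --spin '[0,0,0]'

```text
time_s: 12.45
position: [0.481, -0.0589, 0.1944]
eef_rot: [-2.456, -1.958, -0.002]
wrist_force: [4.7, 4.6, 1.2]
width: 0.0127
finger_force: 20.7
```

```bash
python3 st.py|tail -1
```

```text
Ftan 3.736507414153839 Frad -0.6831084184119147 t 0.14109014611729764
```

Request:
move_arm --pt "0 0 0" --pt "0 0 0" --pt "0 0 0" --pt "0 0 0" --pt "0 0 0" --pt "0 0 20" --pt "0 0 55" --pt "0 0 90" --pt "0 0 115" --pt "0 0 115" --spin '[0,0,0,0,0,0,0,0,0,0]' --claw 50

```text
time_s: 13.28
position: [0.4827, -0.0602, 0.3161]
eef_rot: [2.451, 1.953, 0.009]
wrist_force: [0.1, 0.1, 0.7]
width: 0.0501
finger_force: 0.0
```

```bash
python3 st.py
```

```text
13.2833 [ 0.4827 -0.0602  0.3161] F [0.1  0.07 0.73] w 0.0501081194047159 0.0 ytool [ 0.975 -0.223  0.01 ] yawerr -0.0008218302838631786 tilt [ 0.009 -0.002 -1.   ]
pg [  90.2  230.4 -167.3]
lg [  86.2  -19.  -123.6]
t~ 0.4307938487822772 r 0.2203816363833849 F along -x -0.0847947701305408
Ftan 0.2450256167745109 Frad 0.6963364597776822 t 0.4267758087558453
```

Request:
move_arm --pt "2 25 0" --pt "5 60 0" --pt "8 100 0" --pt "11 140 0" --pt "14 180 0" --pt "17 215 0" --pt "20 235 0" --pt "22 243 0" --pt "22 243 -25" --pt "22 243 -25" --spin '[0,0,0,0,0,0,0,0,0,0]'

```text
time_s: 14.12
position: [0.5009, 0.1831, 0.2798]
eef_rot: [-2.454, -1.958, 0.009]
wrist_force: [-1.9, -1.4, -2.2]
width: 0.0503
finger_force: 0.0
```

```bash
python3 st.py|head -1
python3 - <<'E'
from bench import ctrl
import cv2,pickle,numpy as np
from scipy.spatial.transform import Rotation as R
from fit import pts
o=ctrl.get_obs();v=pickle.load(open('v.pkl','rb'));v[5]=2.55
c=ctrl.capture('wrist');P=pts(v);print(o['position'],P['pg'])
T=np.eye(4);T[:3,:3]=R.from_rotvec(o['eef_rot']).as_matrix();T[:3,3]=o['position'];T=np.linalg.inv(T@c['hand_eye'])
for k in('pi','po','pg'):
    p=T[:3,:3]@P[k]+T[:3,3];print(k,c['fx']*p[0]/p[2]+c['cx'],c['fx']*p[1]/p[2]+c['cy'],c['fx']/p[2]/1000)
cv2.imwrite('pics/w5.png',c['img'][:,:,::-1])
E
```

```text
14.1167 [0.5009 0.1831 0.2798] F [-1.9  -1.37 -2.24] w 0.05031995370298321 0.0 ytool [ 0.975 -0.222 -0.005] yawerr 0.00026996292159786606 tilt [-0.006 -0.002 -1.   ]
[0.5009377  0.18308843 0.27978882] [0.50507135 0.18567031 0.22008958]
pi 327.2166920400077 314.53133394425265 1.7679758639119987
po 327.9381947400884 188.77689467526855 1.9611096894677433
pg 327.5687680338565 253.16618703411336 1.8622205335033055
```

View pics/w5.png

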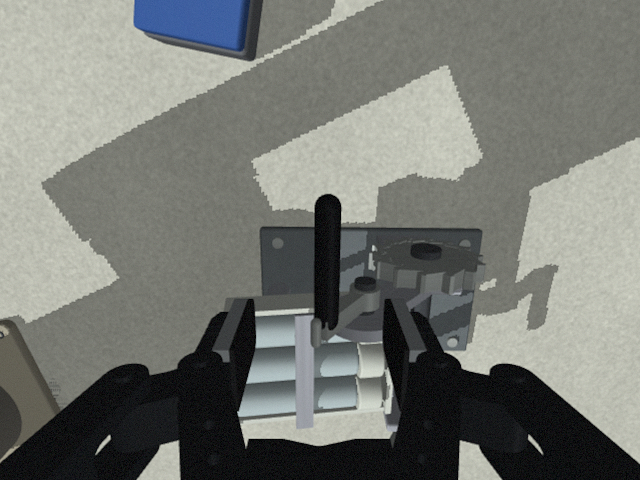

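Request:
move_arm --pt "2 0 -25" --pt "3 0 -50" --pt "3 0 -65" --pt "3 0 -70" --pt "3 0 -70" --pt "3 0 -70" --spin '[0,0,0,0,0,0]'

```text
time_s: 14.67
position: [0.506, 0.1829, 0.2156]
eef_rot: [2.457, 1.957, 0.001]
wrist_force: [-0.5, -0.1, 1.1]
width: 0.0507
finger_force: 0.0
```

```bash
python3 st.py|head -1
```

```text
14.6667 [0.506  0.1829 0.2156] F [-0.49 -0.09  1.07] w 0.05068173010407564 0.0 ytool [ 0.975 -0.224  0.001] yawerr -0.0016638790785803437 tilt [ 0.001  0.    -1.   ]
```

Request:
move_arm --pt "-1 0 -6" --pt "-1 0 -11" --pt "-1 0 -11" --spin '[0,0,0]'

```text
time_s: 14.92
position: [0.5044, 0.1833, 0.2029]
eef_rot: [-2.457, -1.958, 0.0]
wrist_force: [0.1, -0.2, -0.2]
width: 0.05
finger_force: 0.0
```

Request:
move_arm --pt "0 0 0" --pt "0 0 0" --pt "0 0 0" --pt "0 0 0" --pt "0 0 0" --pt "0 0 0" --pt "0 0 0" --pt "0 0 0" --spin '[0,0,0,0,0,0,0,0]' --claw 5 --newtons 25

```text
time_s: 15.58
position: [0.505, 0.1834, 0.2037]
eef_rot: [2.457, 1.958, 0.002]
wrist_force: [3.5, 0.2, 1.2]
width: 0.0129
finger_force: 24.6
```

```bash
python3 st.py|head -1
python3 - <<'E'
import numpy as np
a=-.2243
p=lambda q:np.array([46*np.cos(q-.384)*np.cos(a),46*np.cos(q-.384)*np.sin(a),46*np.sin(q-.384)])
for q in np.arange(2.55,-.05,-.15):print(round(q,2),(p(q)-p(2.55)).round(1).tolist())
E
```

```text
15.5833 [0.505  0.1834 0.2037] F [3.54 0.17 1.21] w 0.012932557916621278 24.593406915664673 ytool [ 0.975 -0.223  0.001] yawerr -0.0008537505293801928 tilt [ 0.001  0.    -1.   ]
2.55 [0.0, 0.0, 0.0]
2.4 [5.8, -1.3, 3.4]
2.25 [12.1, -2.8, 5.9]
2.1 [18.7, -4.3, 7.4]
1.95 [25.4, -5.8, 7.9]
1.8 [32.1, -7.3, 7.4]
1.65 [38.6, -8.8, 5.8]
1.5 [44.8, -10.2, 3.2]
1.35 [50.6, -11.6, -0.2]
1.2 [55.9, -12.7, -4.6]
1.05 [60.4, -13.8, -9.7]
0.9 [64.2, -14.6, -15.4]
0.75 [67.0, -15.3, -21.6]
0.6 [69.0, -15.7, -28.2]
0.45 [69.9, -15.9, -35.1]
0.3 [69.8, -15.9, -41.9]
0.15 [68.8, -15.7, -48.8]
0.0 [66.7, -15.2, -55.3]
```

Request:
move_arm --pt "6 -1 3" --pt "12 -3 6" --pt "19 -4 7" --pt "25 -6 8" --pt "32 -7 7" --pt "39 -9 6" --pt "45 -10 3" --pt "51 -12 0" --pt "56 -13 -5" --pt "60 -14 -10" --spin '[0,0,0,0,0,0,0,0,0,0]'

```text
time_s: 16.42
position: [0.565, 0.1695, 0.1927]
eef_rot: [-2.457, -1.958, -0.0]
wrist_force: [-3.8, 2.7, 3.9]
width: 0.0127
finger_force: 26.1
```

Request:
move_arm --pt "4 -1 -6" --pt "7 -2 -12" --pt "9 -2 -18" --pt "10 -2 -23" --pt "10 -2 -28" --pt "10 -2 -31" --pt "10 -2 -31" --spin '[0,0,0,0,0,0,0]'

```text
time_s: 17.0
position: [0.5749, 0.167, 0.1617]
eef_rot: [2.456, 1.957, 0.0]
wrist_force: [1.2, -1.1, 2.4]
width: 0.0129
finger_force: 27.4
```

```bash
python3 st.py|head -2
```

```text
17.0 [0.5749 0.167  0.1617] F [ 1.22 -1.05  2.43] w 0.012946128879314584 27.380115687847137 ytool [ 0.975 -0.223  0.001] yawerr -0.0009710268228220187 tilt [ 0.001 -0.001 -1.   ]
pg [ -2.    3.2 -13. ]
```

Request:
move_arm --pt "0 0 -2" --pt "-1 0 -4" --pt "-1 0 -5" --pt "-1 0 -5" --spin '[0,0,0,0]'

```text
time_s: 17.33
position: [0.5748, 0.1671, 0.158]
eef_rot: [2.455, 1.956, 0.004]
wrist_force: [4.6, -1.7, 3.0]
width: 0.013
finger_force: 27.7
```

Request:
move_arm --pt "0 0 -1" --pt "0 0 -2" --pt "0 0 -2" --spin '[0,0,0]'

```text
time_s: 17.58
position: [0.5747, 0.1671, 0.1559]
eef_rot: [2.456, 1.957, 0.003]
wrist_force: [5.6, -2.5, 3.3]
width: 0.0131
finger_force: 27.8
```

Request:
move_arm --pt "0 0 -1" --pt "0 0 -2" --pt "0 0 -2" --spin '[0,0,0]'

```text
time_s: 17.83
position: [0.5744, 0.1672, 0.1536]
eef_rot: [2.456, 1.957, 0.003]
wrist_force: [6.1, -1.7, 1.5]
width: 0.013
finger_force: 28.0
```

Request:
move_arm --pt "0 0 0" --pt "0 0 0" --pt "0 0 0" --pt "0 0 0" --pt "0 0 0" --pt "0 0 0" --pt "0 0 20" --pt "0 0 60" --pt "0 0 100" --pt "0 0 125" --spin '[0,0,0,0,0,0,0,0,0,0]' --claw 50

```text
time_s: 18.67
position: [0.5743, 0.1676, 0.2827]
eef_rot: [2.455, 1.957, 0.005]
wrist_force: [0.6, 1.0, 1.4]
width: 0.0503
finger_force: 0.0
```

Request:
move_arm --pt "0 30 0" --pt "0 60 0" --pt "0 90 0" --pt "0 120 0" --pt "0 150 0" --pt "0 150 0" --pt "0 150 0" --spin '[0,0,0,0,0,0,0]'

```text
time_s: 19.25
position: [0.5729, 0.3191, 0.2777]
eef_rot: [-2.454, -1.961, 0.001]
wrist_force: [0.2, -0.7, 0.7]
width: 0.0501
finger_force: 0.0
```

```bash
python3 st.py|head -1
python3 - <<'E'
from bench import ctrl
import cv2,numpy as np
c=ctrl.capture('scene')['img'][150:300,240:430,::-1];w=ctrl.capture('side')['img'][190:340,220:410,::-1]
cv2.imwrite('pics/c6.png',cv2.resize(np.hstack([c,w]),None,fx=2.1,fy=2.1,interpolation=cv2.INTER_CUBIC))
E
```

```text
19.25 [0.5729 0.3191 0.2777] F [ 0.2  -0.66  0.69] w 0.05014048209686619 0.0 ytool [ 0.975 -0.22  -0.001] yawerr 0.0020434858736866346 tilt [-0.001 -0.    -1.   ]
```

View pics/c6.png

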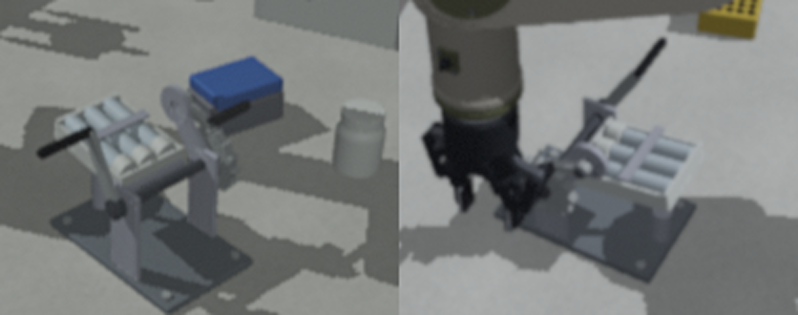

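The pawl is back on the teeth, with its bar at its starting pixel (349,202). As a last check, I'll see whether the tray moved since it was under contact force.

Run:
```python
import cv2,numpy as np
from bench import ctrl
a=cv2.imread('pics/c4.png',0);a=cv2.resize(a,(260,120),interpolation=cv2.INTER_AREA)[:,130:].astype(np.float32)
b=cv2.cvtColor(ctrl.capture('side')['img'],cv2.COLOR_RGB2GRAY)[190:310,250:380].astype(np.float32)
for s in [np.s_[55:105,72:112],np.s_[80:118,85:118]]:
    x,y=a[s],b[s];print(cv2.phaseCorrelate(x.copy(),y.copy(),cv2.createHanningWindow(x.shape[::-1],cv2.CV_32F)),abs(x-y).mean())
```

```text
((0.12790666845547705, -0.011209465410153996), 0.9306594743728638) 4.5205
((0.2049496606706036, 0.6706177128228283), 0.7893970469633739) 4.3437
```

```bash
python3 -c "
from bench import ctrl
print(ctrl.job_done())"
```

```text
the job is handed in; nothing more can be done
None
```

I opened the pawl and lowered the tray onto its rest post (joint about 0.14 rad, contact felt), then swung the pawl back onto the teeth, let go of everything and handed the job in at about 19 s; no verdict came back.

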